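Unpile the glasses cases onto their colour stands

ROBOT

A 6-joint arm with a two-finger parallel gripper is mounted at the origin on the work surface. World frame = base frame: x ahead of the robot, y to its left, z up, the work surface at z = 0. Lengths are in m, angles in rad, forces in N, time in s.
With the tool pointing down it reaches from about 0.275 to 0.725 m from the base axis. Payload 5.6 kg.
Tool frame: the origin (TCP) lies midway between the tips of the shut fingers; the grasp point (between the pads) lies r.grip_depth behind it (r.grip_depth is the distance from the TCP to the grasp point, in m); z points along the fingers, y is the direction in which the jaws open and shut (so a half turn about z gives the same grasp; the last joint's range is limited). The gripper opens to 85 mm and grips with 20 to 120 N. Pads are 22 mm wide; open, the fingers measure 114 mm over their backs; the gripper's body (76 mm by 85 mm) begins 54 mm behind the grasp point. The pads swing forward as they close: fully open they stand 13 mm farther back than shut.
Start: joints at [1.516, 0.255, 0.108, 0, -1.424, -0.285], TCP at [0.183, 0.519, 0.231] pointing down, gripper open.
Joint ranges: [-2.95, 2.95], [-1.21, 1.97], [-1.09, 1.5], [-2.87, 1.71], [-2.94, -0.07], [-3.05, 3.05]. Speed limits (rad/s): [2.57, 2.57, 3.14, 3.14, 3.14, 3.14].

INTERFACE

Orientations are given as a unit quaternion [w, x, y, z].
In Python, from plant import status, optics, ticket, r gives the robot as it stands.
- The arm moves only by the shell command python3 -m pendant 'ROWS'. ROWS is JSON, a list of rows, each an object with "rotation": the turn, a rotation vector about the tool's x, y, z in degrees, a list of three; "offset": the shift along the tool's x, y, z in m, a list of three; "fingers": the gripper's target within -1 to 1 (fully open at 1, half-way at 0, shut at -1). A call has 1 to 5 rows; each row is the pose to reach, as a shift and turn from the pose measured when the call began, along the tool's axes at that moment; what a row does not reach only later rows make up. A row lasts 1/10 s, in which the tool goes at most 50 mm and 8.59 degrees, less where a joint would pass 70% of its speed; a pose out of reach is approached as far as the arm can. A call with a gripper value outside its range is refused whole. The fingers move at their own pace and stop on an object; the grip force is fixed at half the most. Time passes only in rows, so rows that repeat a pose let the fingers close. It gives the time, the measured TCP pose, the force and the opening at its end, in the units of the state.
- status.read_state(): the state, without advancing time (a new reading comes with each control period).
- optics.capture(name): name is "scene" or "top" or "wrist"; returns a dict with "color" (384x512x3 uint8, blue, green, red), "K" (3x3 intrinsics, pixels), "eye" and "rotation" of the camera in the world. Camera axes: x right, y up, looking along -z (the intrinsics and any distortion apply to the point x, -y, -z); pixel columns grow to the right and rows downward; lengths in m; the calibration is good to about 2 mm. A picture is of the moment at which its call begins. There is no depth.
- ticket.close_job(): hands the job in, once; it reports no verdict.
The state is a dict: "time": time; "joint_pos": joint angles; "qd": joint speeds; "tau": joint torques, N m; "ee_pos": TCP position; "tcp_rot": TCP orientation; "contact_force": force on the tool from outside, world axes, zero at the start; "ft_torque": the same for the moment, N m; "grip_width": finger opening in m.
Only numpy, scipy, OpenCV 4.12 (cv2) and the standard library are available. Lean on these libraries where they do the work, as an engineer would, in place of code of your own. Each camera call takes 0.05 s, during which the arm holds its last target.

TASK

Take the criss-cross pile of four glasses cases apart and lay each case, label up, on the stand of its own colour: flat between the two end lips, centred and lined up with the stand. Leave the pump bottle and the eye occluder where they are.

Things in the scene. Friction and masses are not known exactly. Their poses are not given: they have to be found in the camera images.
- case_red_center (a point): Centre (14 mm above the underside) of the red glasses case: a closed rigid box, flat top and bottom, 120 mm long (own x), 36 wide (y), 28 high (z), 0.1 to 0.2 kg, blank white label on top. At the start one of the two lower cases of the pile, parallel on a 6 mm thick black mat 160 mm square, centre lines 80 mm apart, the upper two resting across both.
- case_blue_center (a point): Centre (14 mm above the underside) of the blue glasses case: a closed rigid box, flat top and bottom, 120 mm long (own x), 36 wide (y), 28 high (z), 0.1 to 0.2 kg, blank white label on top. At the start one of the two lower cases of the pile, parallel on a 6 mm thick black mat 160 mm square, centre lines 80 mm apart, the upper two resting across both.
- case_yellow_center (a point): Centre (14 mm above the underside) of the yellow glasses case: a closed rigid box, flat top and bottom, 120 mm long (own x), 36 wide (y), 28 high (z), 0.1 to 0.2 kg, blank white label on top. At the start one of the two upper cases of the pile, parallel, centre lines 80 mm apart, at right angles across the two lower cases.
- case_green_center (a point): Centre (14 mm above the underside) of the green glasses case: a closed rigid box, flat top and bottom, 120 mm long (own x), 36 wide (y), 28 high (z), 0.1 to 0.2 kg, blank white label on top. At the start one of the two upper cases of the pile, parallel, centre lines 80 mm apart, at right angles across the two lower cases.
- stand_red_top (a point): Centre of the red top surface of the red case stand, which is fixed: a low white base 150 mm long (its own x), 56 mm wide (y), with a flat red top 8 mm above the table and a red lip, 6 mm thick, rising 8 mm above that top at each end; 138 mm between the lips, long sides open. The point lies on the flat top.
- stand_blue_top (a point): Centre of the blue top surface of the blue case stand, which is fixed: a low white base 150 mm long (its own x), 56 mm wide (y), with a flat blue top 8 mm above the table and a blue lip, 6 mm thick, rising 8 mm above that top at each end; 138 mm between the lips, long sides open. The point lies on the flat top.
- stand_yellow_top (a point): Centre of the yellow top surface of the yellow case stand, which is fixed: a low white base 150 mm long (its own x), 56 mm wide (y), with a flat yellow top 8 mm above the table and a yellow lip, 6 mm thick, rising 8 mm above that top at each end; 138 mm between the lips, long sides open. The point lies on the flat top.
- stand_green_top (a point): Centre of the green top surface of the green case stand, which is fixed: a low white base 150 mm long (its own x), 56 mm wide (y), with a flat green top 8 mm above the table and a green lip, 6 mm thick, rising 8 mm above that top at each end; 138 mm between the lips, long sides open. The point lies on the flat top.
- pump_bottle_center (a point): Bystander: white hand-gel pump bottle standing on the table, 64 mm in diameter, 150 mm tall; point on its axis 75 mm up.
- occluder_center (a point): Bystander: black eye-occluder paddle lying flat on the table, 6 mm thick, about 158 mm long along its own x with a 56 mm disc at its +x end; point on the handle, 55 mm from the disc's centre.
Not all that is in view belongs to the job. What is shaped like the part that bears case_yellow_center but orange is not meant. What is shaped like the part that bears stand_red_top but purple is not meant.

How it is judged:
At the end, for the whole second after the job is handed in: Each case lies released and at rest on the stand of its own colour, label up and flat (tilt under 0.08 rad, centre 11 to 17 mm above the stand's top), its centre within 13 mm horizontally of the stand's centre and its length within 0.17 rad of the stand's, either way round (horizontal distance between case_red_center and stand_red_top below 0.013 m and z of case_red_center in the frame of stand_red_top between 0.011 and 0.017 m and angle between the x axis of case_red_center and the x axis of stand_red_top, either way round below 0.17 rad and angle between each of case_red_center, case_blue_center, case_yellow_center, case_green_center's own z axis and vertical below 0.08 rad and linear speed of each of case_red, case_blue, case_yellow, case_green below 0.02 m/s and angular speed of each of case_red, case_blue, case_yellow, case_green below 0.2 rad/s and horizontal distance between case_blue_center and stand_blue_top below 0.013 m and z of case_blue_center in the frame of stand_blue_top between 0.011 and 0.017 m and angle between the x axis of case_blue_center and the x axis of stand_blue_top, either way round below 0.17 rad and horizontal distance between case_yellow_center and stand_yellow_top below 0.013 m and z of case_yellow_center in the frame of stand_yellow_top between 0.011 and 0.017 m and angle between the x axis of case_yellow_center and the x axis of stand_yellow_top, either way round below 0.17 rad and horizontal distance between case_green_center and stand_green_top below 0.013 m and z of case_green_center in the frame of stand_green_top between 0.011 and 0.017 m and angle between the x axis of case_green_center and the x axis of stand_green_top, either way round below 0.17 rad); the robot touches nothing.
It fails at once if the pump bottle is moved more than 20 mm (distance of pump_bottle_center from where it was at the start of the episode above 0.02 m).
It fails at once if the eye occluder is moved more than 20 mm (distance of occluder_center from where it was at the start of the episode above 0.02 m).
It also fails if it takes over 99 s, if anything falls off the work surface, if the arm or the gripper's body presses on something with over 40 N, if the wrist force passes 120 N, or if a joint passes its speed limit or range.

## Working session

There is one attempt and no reset: what is moved stays moved. The work goes in short steps, Python scripts to look and compute and a shell command to move; the robot and the scene stay as the last step left them, time stands still between calls to the robot, and variables do not carry over. Pictures are saved under pics/ and viewed, and the job is handed in when it is done.

```bash
ls; mkdir -p pics
python3 - <<'E'
from plant import status, optics, ticket, r
import cv2,numpy as np
print(status.read_state()); print(r.grip_depth)
for n in ("scene","top","wrist"):
    c=optics.capture(n); cv2.imwrite(f"pics/{n}0.png",c["color"]); print(n,c["K"],c["eye"],c["rotation"],[k for k in c])
    np.savez(f"{n}0.npz",**{k:np.array(c[k]) for k in("color","K","eye","rotation")})
E
```

```text
pics
{'time': 0.0, 'joint_pos': array([ 1.51563235e+00,  2.55715621e-01,  1.07030548e-01, -5.06512775e-04,
       -1.42390529e+00, -2.84607667e-01]), 'qd': array([-0.00018133, -0.00151226,  0.00175964,  0.00043846,  0.00104876,
        0.00015139]), 'tau': array([ 5.35737472e-04, -3.86631918e+01,  2.37942481e+01,  5.36508992e+00,
       -6.09439056e-03,  1.42797117e-05]), 'ee_pos': array([0.18306387, 0.51811611, 0.23041779]), 'tcp_rot': array([ 9.19795260e-04,  9.85597344e-01, -1.69106498e-01, -1.46167196e-04]), 'contact_force': array([-0.76278759, -0.32928388,  1.20412019]), 'ft_torque': array([0.02737369, 0.01609625, 0.01727498]), 'grip_width': 0.08546375540312916}
0.0187
scene [[364.88389641   0.         251.06076155]
 [  0.         364.88389641 193.87904183]
 [  0.           0.           1.        ]] [0.84723483 0.51313677 1.01808361] [0.26355919 0.08314888 0.27148528 0.92191028] ['color', 'K', 'eye', 'rotation']
top [[457.08492623   0.         255.97812474]
 [  0.         457.08492623 198.99054478]
 [  0.           0.           1.        ]] [0.29577036 0.01015275 1.25036818] [-0.69167284 -0.0702163   0.07336098  0.71503603] ['color', 'K', 'eye', 'rotation']
wrist [[318.02434594   0.         257.25567632]
 [  0.         318.02434594 191.74777672]
 [  0.           0.           1.        ]] [0.2455943  0.49663579 0.37275618] [-0.57235065  0.07602001 -0.1065697   0.8094928 ] ['color', 'K', 'eye', 'rotation']
```

View pics/scene0.png

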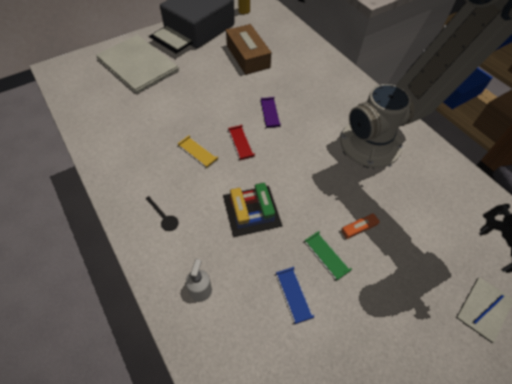

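View pics/top0.png

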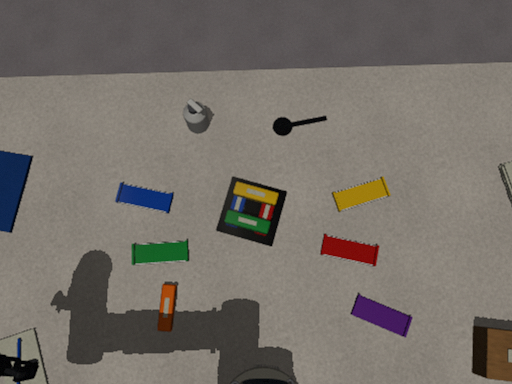

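View pics/wrist0.png

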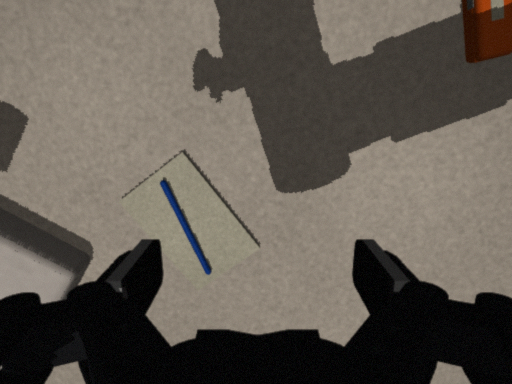

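```bash
cat > h.py <<'E'
import numpy as np,cv2
from scipy.spatial.transform import Rotation as R
def rot(q): return R.from_quat([q[1],q[2],q[3],q[0]]).as_matrix()
def proj(c,P):
    p=(np.atleast_2d(P)-c["eye"])@rot(c["rotation"]); K=c["K"]
    return np.c_[K[0,0]*p[:,0]/-p[:,2]+K[0,2],K[1,1]*-p[:,1]/-p[:,2]+K[1,2]]
def unproj(c,uv,z):
    K=c["K"];uv=np.atleast_2d(uv).astype(float)
    d=np.c_[(uv[:,0]-K[0,2])/K[0,0],-(uv[:,1]-K[1,2])/K[1,1],-np.ones(len(uv))]@rot(c["rotation"]).T
    return c["eye"]+d*((z-c["eye"][2])/d[:,2])[:,None]
def crop(img,x0,y0,x1,y1,s,fn):
    cv2.imwrite(fn,cv2.resize(img[y0:y1,x0:x1],None,fx=s,fy=s,interpolation=cv2.INTER_CUBIC))
def load(n): return dict(np.load(n+".npz"))
E
python3 - <<'E'
from h import *
t=load("top0")
crop(t["color"],205,165,305,255,8,"pics/c1.png")
crop(t["color"],100,165,200,340,4,"pics/c2.png")
crop(t["color"],310,165,425,345,4,"pics/c3.png")
for n,p in dict(pile=(252,210),b=(145,198),g=(160,252),y=(360,194),r=(350,250),pur=(381,315),ora=(167,306),bot=(197,124),occ=(283,126)).items(): print(n,unproj(t,p,0.008).round(3))
s=load("scene0")
crop(s["color"],210,170,300,245,8,"pics/c4.png")
E
```

```text
pile [[0.521 0.012 0.008]]
b [[0.565 0.308 0.008]]
g [[0.414 0.265 0.008]]
y [[ 0.556 -0.289  0.008]]
r [[ 0.402 -0.25   0.008]]
pur [[ 0.229 -0.319  0.008]]
ora [[0.271 0.245 0.008]]
bot [[0.777 0.162 0.008]]
occ [[ 0.763 -0.084  0.008]]
```

View pics/c1.png

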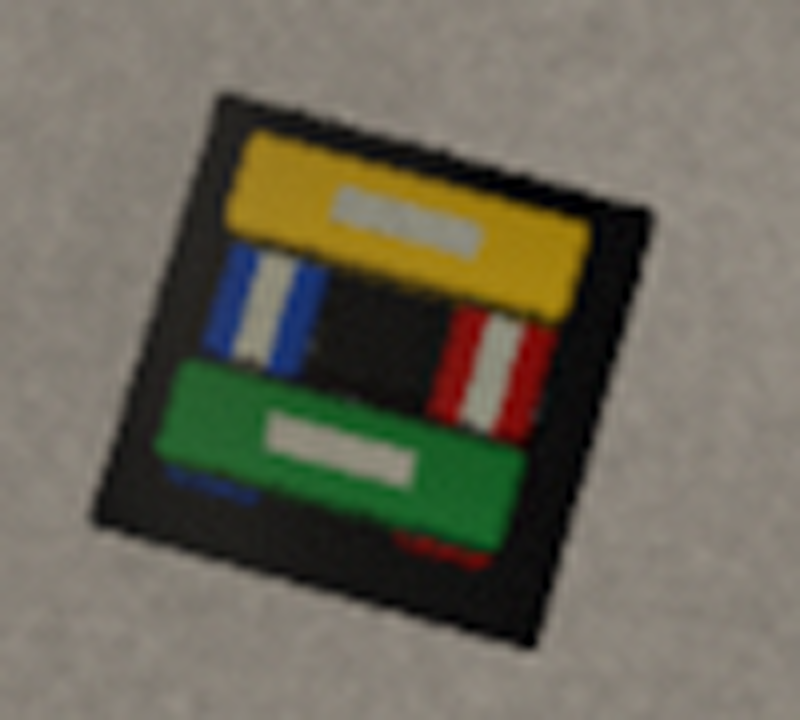

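View pics/c2.png

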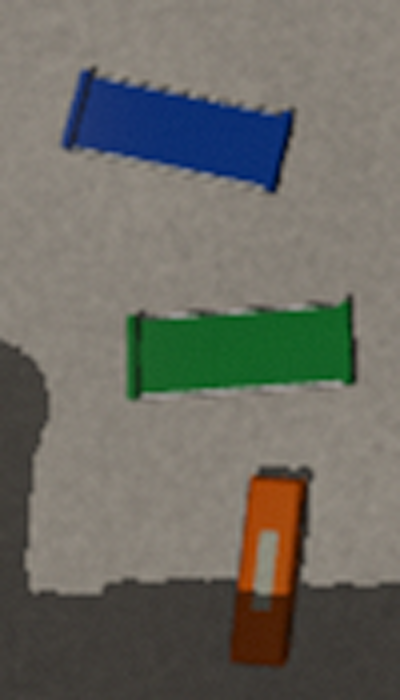

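View pics/c3.png

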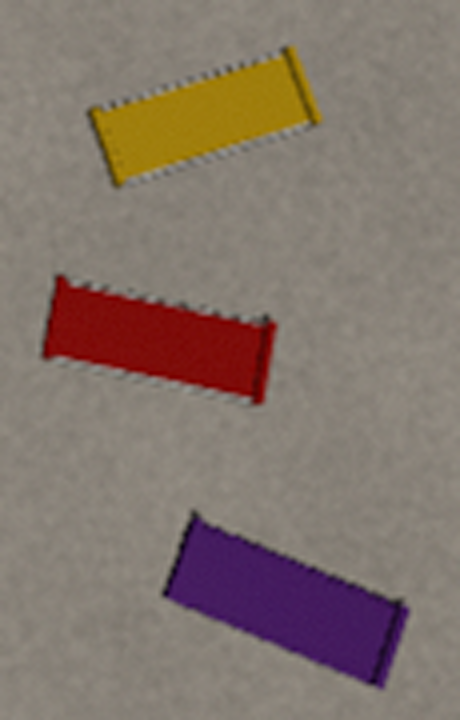

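View pics/c4.png

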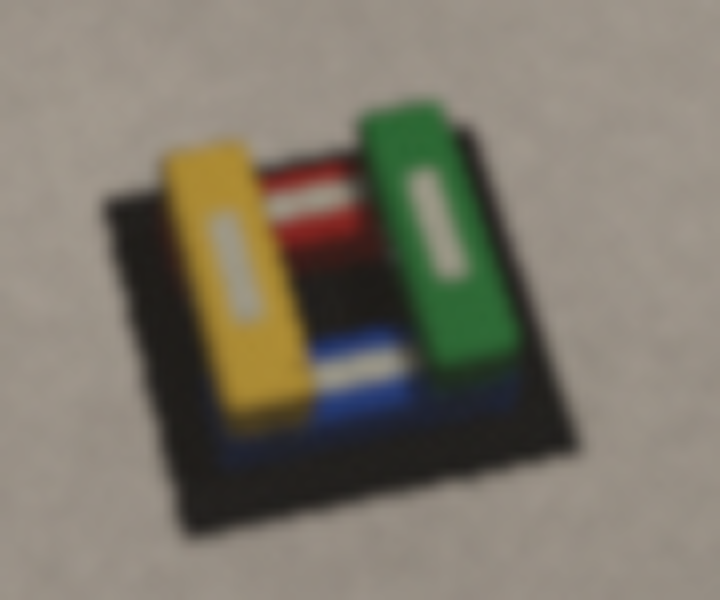

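Run:
```python
from h import *
t=load("top0")
def f(n,pts,s,off,z,L,W):
    uv=(np.array(pts)+.5)/s-.5+off
    P=unproj(t,uv,z)[:,:2]
    c,(a,b),ang=cv2.minAreaRect((P*1000).astype(np.float32))
    e=[P[i]-P[(i+1)%4] for i in range(4)]; l=[np.linalg.norm(x) for x in e]
    k=0 if l[0]>l[1] else 1; d=e[k]-e[k+2]
    print(n,P.mean(0).round(4),"yaw",np.degrees(np.arctan2(d[1],d[0])).round(1)%180,(np.array(l)*1000).round(0))
f("yel",[(258,130),(590,222),(562,320),(228,230)],8,(205,165),.062,0,0)
f("grn",[(182,360),(526,452),(500,550),(155,455)],8,(205,165),.062,0,0)
f("mat",[(220,92),(653,210),(535,650),(92,522)],8,(205,165),.006,0,0)
f("Sb",[(84,70),(64,147),(272,191),(293,110)],4,(100,165),.016,0,0)
f("Sg",[(128,315),(128,399),(354,382),(350,297)],4,(100,165),.016,0,0)
f("Sy",[(90,110),(118,187),(321,122),(291,47)],4,(310,165),.016,0,0)
f("Sr",[(57,276),(42,356),(262,403),(276,322)],4,(310,165),.016,0,0)
# lower cases label mid points
uv=(np.array([(263,310),(493,372)])+.5)/8-.5+(205,165)
print(unproj(t,uv,.034))
s=load("scene0")
def g(n,pts,s_,off,z):
    uv=(np.array(pts)+.5)/s_-.5+off; print(n,unproj(s,uv,z)[:,:2].mean(0).round(4))
g("yel s",[(165,155),(240,140),(312,400),(232,415)],8,(210,170),.062)
g("grn s",[(362,118),(440,102),(520,345),(440,366)],8,(210,170),.062)
print(rot([9.2e-4,.9856,-.1691,0]).round(3))
```

```text
yel [0.5578 0.0009] yaw 72.5 [115.  35. 115.  36.]
grn [0.4817 0.026 ] yaw 72.8 [117.  34. 117.  33.]
mat [0.5209 0.0139] yaw 162.6 [157. 159. 158. 158.]
Sb [0.5662 0.3086] yaw 76.6 [ 56. 148.  58. 149.]
Sg [0.4142 0.2644] yaw 92.6 [ 56. 151.  57. 150.]
Sy [ 0.5556 -0.2902] yaw 105.8 [ 57. 149.  56. 149.]
Sr [ 0.4032 -0.2468] yaw 76.1 [ 55. 150.  56. 150.]
[[ 0.53622794  0.05114166  0.034     ]
 [ 0.51231782 -0.02597363  0.034     ]]
yel s [0.5598 0.0039]
grn s [0.4825 0.0281]
[[ 0.943 -0.333 -0.   ]
 [-0.333 -0.943 -0.002]
 [ 0.     0.002 -1.   ]]
```

Candidates, in top-image pixels:

| Item | Choice | Decoy or not meant |
|---|---|---|
| Yellow case | (256,193), on the pile | Orange case (167,306) |
| Green case | (247,222) | – |
| Blue case | (238,203), lower | – |
| Red case | (266,211), lower | – |
| Red stand | (350,250) | Purple stand (381,315) |
| Blue stand | (145,198) | – |
| Green stand | (160,252) | – |
| Yellow stand | (360,194) | – |

The crops above confirm the colours. I'll start with yellow.

```bash
cat > d.py <<'E'
import sys
from h import *
from plant import status
x,y,z,yaw=map(float,sys.argv[1:5])
s=status.read_state(); M=rot(s["tcp_rot"]); a=np.radians(yaw)
D=np.array([[np.cos(a),np.sin(a),0],[np.sin(a),-np.cos(a),0],[0,0,-1]])
print("offset",(M.T@(np.array([x,y,z])-s["ee_pos"])).round(4),"rotation",np.degrees(R.from_matrix(M.T@D).as_rotvec()).round(1),"t",round(s["time"],2),"j",s["joint_pos"].round(2),"yaw",np.degrees(np.arctan2(M[1,0],M[0,0])).round(1),"w",round(s["grip_width"],4))
E
python3 d.py .5588 .0025 .16 -107.4
```

```text
offset [0.5261 0.3609 0.0712] rotation [ 0.1 -0.1 87.9] t 0.15 j [ 1.52  0.26  0.11 -0.   -1.42 -0.28] yaw -19.5 w 0.0855
```

```bash
python3 -m pendant '[{"offset":[0.21,0.144,0.03],"rotation":[0,0,40],"fingers":0.45},{"offset":[0.21,0.144,0.03],"rotation":[0,0,40],"fingers":0.45},{"offset":[0.21,0.144,0.03],"rotation":[0,0,40],"fingers":0.45},{"offset":[0.21,0.144,0.03],"rotation":[0,0,40],"fingers":0.45},{"offset":[0.21,0.144,0.03],"rotation":[0,0,40],"fingers":0.45}]'; python3 d.py .5588 .0025 .16 -107.4
```

```text
time: 0.65
ee_pos: [0.3298, 0.3159, 0.2013]
tcp_rot: [0.001, 0.867, -0.498, 0.0]
contact_force: [1.4, 1.7, 0.6]
grip_width: 0.0619
offset [ 0.386  -0.04    0.0417] rotation [ 0.  -0.1 47.6] t 0.65 j [ 1.11  0.08 -0.18  0.   -1.31 -0.58] yaw -59.8 w 0.0619
```

```bash
python3 -m pendant '[{"offset":[0.24,-0.025,0.02],"rotation":[0,0,30],"fingers":0.45},{"offset":[0.24,-0.025,0.02],"rotation":[0,0,30],"fingers":0.45},{"offset":[0.24,-0.025,0.02],"rotation":[0,0,30],"fingers":0.45},{"offset":[0.24,-0.025,0.02],"rotation":[0,0,30],"fingers":0.45},{"offset":[0.24,-0.025,0.02],"rotation":[0,0,30],"fingers":0.45}]'; python3 d.py .5588 .0025 .16 -107.4
```

```text
time: 1.15
ee_pos: [0.4731, 0.119, 0.1813]
tcp_rot: [0.001, 0.708, -0.707, 0.0]
contact_force: [-0.0, 0.8, 1.1]
grip_width: 0.0617
offset [ 0.1166 -0.0856  0.0214] rotation [ 0.  -0.1 17.5] t 1.15 j [ 0.57  0.16 -0.15  0.   -1.27 -0.57] yaw -89.9 w 0.0617
```

```bash
python3 -m pendant '[{"offset":[0.1166,-0.0856,0.0214],"rotation":[0,0,17.5],"fingers":0.45},{"offset":[0.1166,-0.0856,0.0214],"rotation":[0,0,17.5],"fingers":0.45},{"offset":[0.1166,-0.0856,0.0214],"rotation":[0,0,17.5],"fingers":0.45},{"offset":[0.1166,-0.0856,0.0214],"rotation":[0,0,17.5],"fingers":0.45},{"offset":[0.1166,-0.0856,0.0214],"rotation":[0,0,17.5],"fingers":0.45}]'; python3 d.py .5588 .0025 .038 -107.4
python3 - <<'E'
from h import *
from plant import optics
c=optics.capture("wrist"); np.savez("wr1.npz",**{k:np.array(c[k]) for k in("color","K","eye","rotation")})
im=c["color"].copy()
# predicted top corners
a=np.radians(72.6);u=np.array([np.cos(a),np.sin(a)]);v=np.array([-u[1],u[0]])
for ctr,z,sw in (((.5588,.0025),.062,0),((.4825,.0265),.062,0),((.533,.052),.034,1),((.509,-.0244),.034,1)):
    U,V=(v,u) if sw else (u,v)
    P=[np.r_[np.array(ctr)+i*.06*U+j*.018*V,z] for i,j in((1,1),(1,-1),(-1,-1),(-1,1))]
    cv2.polylines(im,[proj(c,P).round().astype(int)],True,(255,0,255),1)
cv2.imwrite("pics/wr1.png",cv2.resize(im,None,fx=1.5,fy=1.5))
E
```

```text
time: 1.65
ee_pos: [0.5587, 0.0014, 0.1589]
tcp_rot: [-0.002, -0.591, 0.807, 0.0]
contact_force: [-0.9, 0.9, -0.1]
grip_width: 0.0615
offset [-0.0014  0.      0.1209] rotation [ 0.1 -0.1 -0.2] t 1.65 j [ 0.28  0.31 -0.01  0.   -1.26 -0.59] yaw -107.6 w 0.0615
```

View pics/wr1.png

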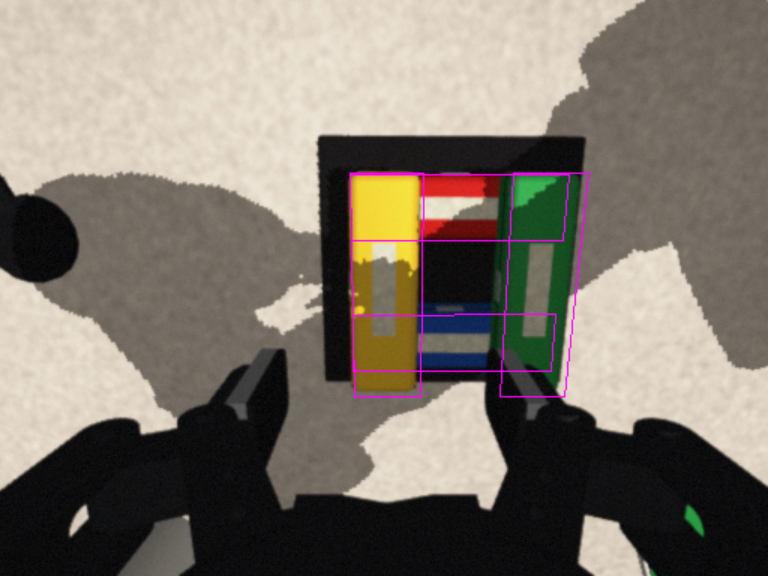

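The wrist view shows yellow at x 351–420 and y 173–390. That matches the projected outline within 2 mm, so I'm descending.

```bash
python3 -m pendant '[{"offset":[0,0,0.05],"rotation":[0,0,0],"fingers":0.45},{"offset":[0,0,0.09],"rotation":[0,0,0],"fingers":0.45},{"offset":[0,0,0.121],"rotation":[0,0,0],"fingers":0.45},{"offset":[0,0,0.121],"rotation":[0,0,0],"fingers":0.45},{"offset":[0,0,0.121],"rotation":[0,0,0],"fingers":0.45}]';python3 -m pendant '[{"offset":[0,0,0],"rotation":[0,0,0],"fingers":-1},{"offset":[0,0,0],"rotation":[0,0,0],"fingers":-1},{"offset":[0,0,0],"rotation":[0,0,0],"fingers":-1},{"offset":[0,0,0],"rotation":[0,0,0],"fingers":-1},{"offset":[0,0,0],"rotation":[0,0,0],"fingers":-1}]'; python3 d.py .5588 .0025 .038 -107.4
```

```text
time: 2.2
ee_pos: [0.5587, 0.003, 0.0398]
tcp_rot: [-0.001, -0.593, 0.806, -0.001]
contact_force: [0.8, -0.4, 0.9]
grip_width: 0.0618
time: 2.7
ee_pos: [0.5606, 0.0038, 0.0427]
tcp_rot: [0.002, -0.593, 0.805, -0.002]
contact_force: [-1.4, 1.5, 7.6]
grip_width: 0.0346
offset [0.0018 0.0014 0.0047] rotation [-0.3  0.   0.1] t 2.7 j [ 0.29  0.4  -0.19  0.   -0.98 -0.59] yaw -107.3 w 0.0346
```

```bash
python3 -m pendant '[{"offset":[0,0,-0.03],"rotation":[0,0,0],"fingers":-1},{"offset":[0,0,-0.06],"rotation":[0,0,0],"fingers":-1},{"offset":[0,0,-0.09],"rotation":[0,0,0],"fingers":-1},{"offset":[0,0,-0.09],"rotation":[0,0,0],"fingers":-1},{"offset":[0,0,-0.09],"rotation":[0,0,0],"fingers":-1}]'; python3 d.py .5556 -.2902 .10 -74.2
```

```text
time: 3.2
ee_pos: [0.5606, 0.0041, 0.134]
tcp_rot: [0.003, -0.593, 0.805, -0.002]
contact_force: [-0.0, 0.1, -1.6]
grip_width: 0.0347
offset [ 0.2826 -0.0824  0.0338] rotation [ -0.4   0.  -33.1] t 3.2 j [ 0.29  0.32 -0.06  0.   -1.19 -0.59] yaw -107.3 w 0.0347
```

```bash
python3 -m pendant '[{"offset":[0.19,-0.055,0],"rotation":[0,0,-25],"fingers":-1},{"offset":[0.19,-0.055,0],"rotation":[0,0,-25],"fingers":-1},{"offset":[0.19,-0.055,0],"rotation":[0,0,-25],"fingers":-1},{"offset":[0.19,-0.055,0],"rotation":[0,0,-25],"fingers":-1},{"offset":[0.19,-0.055,0],"rotation":[0,0,-25],"fingers":-1}]'; python3 d.py .5556 -.2902 .10 -74.2
```

```text
time: 3.7
ee_pos: [0.5551, -0.1977, 0.1325]
tcp_rot: [-0.002, 0.752, -0.659, 0.002]
contact_force: [-0.8, 0.1, -1.6]
grip_width: 0.0346
offset [0.0918 0.0118 0.0325] rotation [-0.3 -0.  -8.3] t 3.7 j [-0.08  0.38  0.02 -0.   -1.21  0.21] yaw -82.5 w 0.0346
```

```bash
python3 -m pendant '[{"offset":[0.092,0.012,0.0325],"rotation":[0,0,-8.3],"fingers":-1},{"offset":[0.092,0.012,0.0325],"rotation":[0,0,-8.3],"fingers":-1},{"offset":[0.092,0.012,0.0325],"rotation":[0,0,-8.3],"fingers":-1},{"offset":[0.092,0.012,0.0325],"rotation":[0,0,-8.3],"fingers":-1},{"offset":[0.092,0.012,0.0325],"rotation":[0,0,-8.3],"fingers":-1}]'; python3 d.py .5556 -.2902 .0175 -74.2;python3 - <<'E'
from h import *
from plant import optics
c=optics.capture("wrist"); cv2.imwrite("pics/wr2.png",c["color"])
E
```

```text
time: 4.2
ee_pos: [0.5554, -0.2897, 0.0997]
tcp_rot: [-0.001, 0.798, -0.603, 0.001]
contact_force: [0.3, 0.6, -1.3]
grip_width: 0.0347
offset [0.0005 0.0003 0.0822] rotation [-0.2 -0.   0. ] t 4.2 j [-0.23  0.47  0.08 -0.   -1.18  0.51] yaw -74.2 w 0.0347
```

View pics/wr2.png

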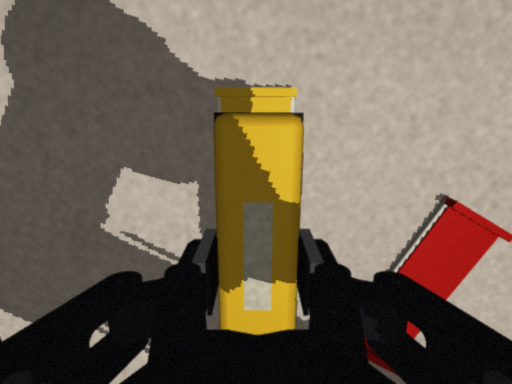

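Yellow is in the jaws, lined up over its stand: the lip is at (256,92) and the case edge at (258,115). I'm lowering it now.

```bash
python3 -m pendant '[{"offset":[0,0,0.04],"rotation":[0,0,0],"fingers":-1},{"offset":[0,0,0.065],"rotation":[0,0,0],"fingers":-1},{"offset":[0,0,0.078],"rotation":[0,0,0],"fingers":-1},{"offset":[0,0,0.081],"rotation":[0,0,0],"fingers":-1},{"offset":[0,0,0.082],"rotation":[0,0,0],"fingers":-1}]'; python3 d.py .5556 -.2902 .0175 -74.2
```

```text
time: 4.75
ee_pos: [0.557, -0.2891, 0.0192]
tcp_rot: [-0.002, 0.798, -0.602, 0.003]
contact_force: [-0.3, 0.5, -0.7]
grip_width: 0.0348
offset [0.0006 0.0017 0.0017] rotation [-0.3 -0.1  0.1] t 4.75 j [-0.23  0.54 -0.02 -0.   -1.    0.51] yaw -74.1 w 0.0348
```

```bash
python3 -m pendant '[{"offset":[0,0,0.002],"rotation":[0,0,0],"fingers":-1},{"offset":[0,0,0.003],"rotation":[0,0,0],"fingers":-1},{"offset":[0,0,0.003],"rotation":[0,0,0],"fingers":-1},{"offset":[0,0,0.003],"rotation":[0,0,0],"fingers":-1}]'; python3 d.py .5556 -.2902 .0175 -74.2
```

```text
time: 5.15
ee_pos: [0.5574, -0.2893, 0.0168]
tcp_rot: [-0.002, 0.798, -0.602, 0.003]
contact_force: [-0.2, 0.1, -0.1]
grip_width: 0.0348
offset [ 0.0004  0.002  -0.0007] rotation [-0.4 -0.2  0.1] t 5.15 j [-0.23  0.54 -0.03 -0.   -1.    0.51] yaw -74.1 w 0.0348
```

```bash
python3 -m pendant '[{"offset":[0,0,0.001],"rotation":[0,0,0],"fingers":-1},{"offset":[0,0,0.0015],"rotation":[0,0,0],"fingers":-1},{"offset":[0,0,0.0015],"rotation":[0,0,0],"fingers":-1}]'; python3 -m pendant '[{"offset":[0,0,0],"rotation":[0,0,0],"fingers":0.4},{"offset":[0,0,0],"rotation":[0,0,0],"fingers":0.4},{"offset":[0,0,0],"rotation":[0,0,0],"fingers":0.4},{"offset":[0,0,0],"rotation":[0,0,0],"fingers":0.4}]';python3 -m pendant '[{"offset":[0,0,-0.04],"rotation":[0,0,0],"fingers":0.45},{"offset":[0,0,-0.08],"rotation":[0,0,0],"fingers":0.45},{"offset":[0,0,-0.12],"rotation":[0,0,0],"fingers":0.45},{"offset":[0,0,-0.12],"rotation":[0,0,0],"fingers":0.45}]'; python3 d.py .4825 .0265 .14 -107.4
```

```text
time: 5.45
ee_pos: [0.5574, -0.2893, 0.0168]
tcp_rot: [-0.002, 0.798, -0.602, 0.003]
contact_force: [-2.4, 2.9, 7.9]
grip_width: 0.035
time: 5.85
ee_pos: [0.5574, -0.2894, 0.0166]
tcp_rot: [-0.002, 0.798, -0.602, 0.003]
contact_force: [-0.8, 0.1, -0.9]
grip_width: 0.0598
time: 6.25
ee_pos: [0.5598, -0.291, 0.1436]
tcp_rot: [-0.003, 0.799, -0.602, 0.009]
contact_force: [0.6, 0.0, -0.3]
grip_width: 0.062
offset [-3.265e-01 -1.320e-02  1.000e-04] rotation [-1.1 -0.4 33.4] t 6.25 j [-0.23  0.44  0.15  0.   -1.26  0.51] yaw -74.0 w 0.062
```

```bash
python3 -m pendant '[{"offset":[-0.22,-0.01,0],"rotation":[-1,0,25],"fingers":0.45},{"offset":[-0.22,-0.01,0],"rotation":[-1,0,25],"fingers":0.45},{"offset":[-0.22,-0.01,0],"rotation":[-1,0,25],"fingers":0.45},{"offset":[-0.22,-0.01,0],"rotation":[-1,0,25],"fingers":0.45},{"offset":[-0.22,-0.01,0],"rotation":[-1,0,25],"fingers":0.45}]'; python3 d.py .483 .0255 .13 -107.4
```

```text
time: 6.75
ee_pos: [0.5079, -0.0741, 0.1413]
tcp_rot: [-0.002, -0.65, 0.76, -0.003]
contact_force: [0.7, 0.4, 0.3]
grip_width: 0.062
offset [-0.0946  0.0401  0.0106] rotation [-0.2 -0.4  8.4] t 6.75 j [ 0.17  0.23 -0.16  0.01 -1.18 -0.33] yaw -99.0 w 0.062
```

```bash
python3 -m pendant '[{"offset":[-0.0946,0.0401,0.0106],"rotation":[0,-0.4,8.4],"fingers":0.45},{"offset":[-0.0946,0.0401,0.0106],"rotation":[0,-0.4,8.4],"fingers":0.45},{"offset":[-0.0946,0.0401,0.0106],"rotation":[0,-0.4,8.4],"fingers":0.45},{"offset":[-0.0946,0.0401,0.0106],"rotation":[0,-0.4,8.4],"fingers":0.45},{"offset":[-0.0946,0.0401,0.0106],"rotation":[0,-0.4,8.4],"fingers":0.45}]'; python3 d.py .483 .0255 .039 -107.4;python3 - <<'E'
from h import *
from plant import optics
c=optics.capture("wrist"); cv2.imwrite("pics/wr3.png",c["color"])
c=optics.capture("top"); cv2.imwrite("pics/top3.png",c["color"])
crop(c["color"],320,165,420,235,6,"pics/t3.png")
E
```

```text
time: 7.25
ee_pos: [0.4832, 0.0252, 0.13]
tcp_rot: [0.001, -0.593, 0.806, -0.001]
contact_force: [0.2, -0.2, -0.7]
grip_width: 0.0619
offset [-0.0001  0.0006  0.091 ] rotation [-0.2  0.   0.1] t 7.25 j [ 0.38  0.18 -0.25  0.   -1.13 -0.68] yaw -107.3 w 0.0619
```

View pics/wr3.png

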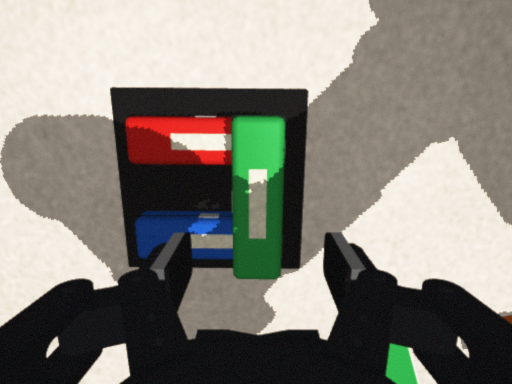

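View pics/t3.png

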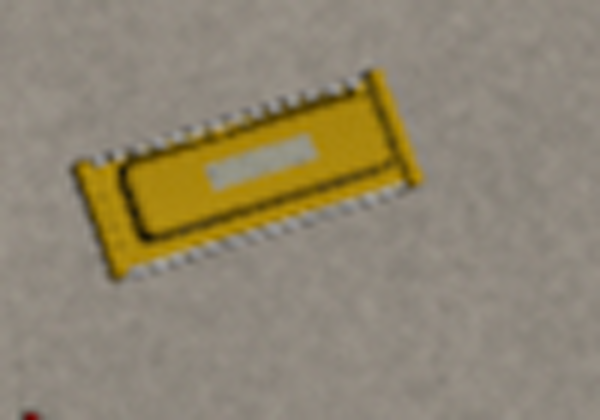

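Run:
```python
from h import *
t=load("top0")
f=lambda p:(np.array(p)+.5)/6-.5+(320,165)
print("label",unproj(t,f([(204,167),(312,134),(320,158),(213,190)]),.036).mean(0))
print("case",unproj(t,f([(122,160),(368,92),(398,160),(145,241)]),.036).mean(0))
print("case near end",unproj(t,f([(122,160),(145,241)]),.036).mean(0),"far",unproj(t,f([(373,90),(397,160)]),.036).mean(0))
print("stand",unproj(t,f([(75,165),(378,68),(424,183),(117,279)]),.016).mean(0))
```

```text
label [ 0.55691924 -0.29220093  0.036     ]
case [ 0.5565956 -0.2904723  0.036    ]
case near end [ 0.54120008 -0.23249646  0.036     ] far [ 0.57242971 -0.34940323  0.036     ]
stand [ 0.55619192 -0.29060974  0.016     ]
```

Yellow sits within about 2 mm of its stand's centre. Green (258,197) is centred between the jaws, so I'm descending.

```bash
python3 -m pendant '[{"offset":[0,0,0.05],"rotation":[0,0,0],"fingers":0.45},{"offset":[0,0,0.08],"rotation":[0,0,0],"fingers":0.45},{"offset":[0,0,0.091],"rotation":[0,0,0],"fingers":0.45},{"offset":[0,0,0.091],"rotation":[0,0,0],"fingers":0.45}]';python3 -m pendant '[{"offset":[0,0,0],"rotation":[0,0,0],"fingers":-1},{"offset":[0,0,0],"rotation":[0,0,0],"fingers":-1},{"offset":[0,0,0],"rotation":[0,0,0],"fingers":-1},{"offset":[0,0,0],"rotation":[0,0,0],"fingers":-1},{"offset":[0,0,0],"rotation":[0,0,0],"fingers":-1}]'; python3 -m pendant '[{"offset":[0,0,-0.03],"rotation":[0,0,0],"fingers":-1},{"offset":[0,0,-0.06],"rotation":[0,0,0],"fingers":-1},{"offset":[0,0,-0.08],"rotation":[0,0,0],"fingers":-1},{"offset":[0,0,-0.08],"rotation":[0,0,0],"fingers":-1},{"offset":[0,0,-0.08],"rotation":[0,0,0],"fingers":-1}]'; python3 d.py .4142 .2644 .10 -87.4
```

```text
time: 7.75
ee_pos: [0.4831, 0.0234, 0.038]
tcp_rot: [-0.0, -0.591, 0.806, -0.001]
contact_force: [-0.1, 0.4, -0.3]
grip_width: 0.0621
time: 8.25
ee_pos: [0.4845, 0.0236, 0.0398]
tcp_rot: [0.001, -0.592, 0.806, -0.002]
contact_force: [-1.0, -0.4, 6.8]
grip_width: 0.0347
time: 8.75
ee_pos: [0.4839, 0.0239, 0.1196]
tcp_rot: [0.002, -0.591, 0.806, -0.001]
contact_force: [-0.2, 0.5, -2.9]
grip_width: 0.0349
offset [-0.2084  0.1388  0.0192] rotation [ -0.3   0.  -20.1] t 8.75 j [ 0.38  0.19 -0.27  0.   -1.11 -0.68] yaw -107.5 w 0.0349
```

```bash
python3 -m pendant '[{"offset":[-0.2084,0.1388,0.0],"rotation":[0,0,-20.1],"fingers":-1},{"offset":[-0.2084,0.1388,0.0],"rotation":[0,0,-20.1],"fingers":-1},{"offset":[-0.2084,0.1388,0.0],"rotation":[0,0,-20.1],"fingers":-1},{"offset":[-0.2084,0.1388,0.0],"rotation":[0,0,-20.1],"fingers":-1},{"offset":[-0.2084,0.1388,0.0],"rotation":[0,0,-20.1],"fingers":-1}]'; python3 d.py .4142 .2644 .08 -87.4
```

```text
time: 9.25
ee_pos: [0.4125, 0.2648, 0.1178]
tcp_rot: [-0.0, 0.723, -0.691, 0.002]
contact_force: [1.7, 0.1, -1.7]
grip_width: 0.035
offset [ 0.0004 -0.0016  0.0378] rotation [-0.1 -0.1  0. ] t 9.25 j [ 0.89  0.2  -0.26  0.   -1.11 -0.85] yaw -87.4 w 0.035
```

```bash
python3 -m pendant '[{"offset":[0,-0.0016,0.04],"rotation":[0,0,0],"fingers":-1},{"offset":[0,-0.0016,0.07],"rotation":[0,0,0],"fingers":-1},{"offset":[0,-0.0016,0.095],"rotation":[0,0,0],"fingers":-1},{"offset":[0,-0.0016,0.1],"rotation":[0,0,0],"fingers":-1},{"offset":[0,-0.0016,0.1],"rotation":[0,0,0],"fingers":-1}]'; python3 d.py .4142 .2644 .0138 -87.4
```

```text
time: 9.75
ee_pos: [0.4137, 0.2638, 0.0168]
tcp_rot: [0.002, 0.723, -0.691, 0.002]
contact_force: [0.5, -0.2, -1.0]
grip_width: 0.0349
offset [-0.0006 -0.0005  0.003 ] rotation [-0.  -0.3  0. ] t 9.75 j [ 0.89  0.32 -0.4   0.   -0.86 -0.85] yaw -87.4 w 0.0349
```

```bash
python3 -m pendant '[{"offset":[0,0,0.0015],"rotation":[0,0,0],"fingers":-1},{"offset":[0,0,0.003],"rotation":[0,0,0],"fingers":-1},{"offset":[0,0,0.0035],"rotation":[0,0,0],"fingers":-1},{"offset":[0,0,0.0035],"rotation":[0,0,0],"fingers":-1}]'; python3 d.py .4142 .2644 .0138 -87.4
```

```text
time: 10.15
ee_pos: [0.4141, 0.2641, 0.0139]
tcp_rot: [0.001, 0.723, -0.691, 0.002]
contact_force: [1.1, -0.4, -0.3]
grip_width: 0.0351
offset [-0.0003 -0.0001  0.0001] rotation [-0.1 -0.2  0. ] t 10.15 j [ 0.89  0.33 -0.4   0.   -0.85 -0.85] yaw -87.4 w 0.0351
```

```bash
python3 -m pendant '[{"offset":[0,0,0.0008],"rotation":[0,0,0],"fingers":-1},{"offset":[0,0,0.0008],"rotation":[0,0,0],"fingers":0.4},{"offset":[0,0,0.0],"rotation":[0,0,0],"fingers":0.4},{"offset":[0,0,0],"rotation":[0,0,0],"fingers":0.4},{"offset":[0,0,0],"rotation":[0,0,0],"fingers":0.4}]';python3 -m pendant '[{"offset":[0,0,-0.04],"rotation":[0,0,0],"fingers":0.45},{"offset":[0,0,-0.08],"rotation":[0,0,0],"fingers":0.45},{"offset":[0,0,-0.12],"rotation":[0,0,0],"fingers":0.45},{"offset":[0,0,-0.12],"rotation":[0,0,0],"fingers":0.45}]'; python3 d.py .533 .052 .12 -17.4
```

```text
time: 10.65
ee_pos: [0.4142, 0.2642, 0.014]
tcp_rot: [0.001, 0.723, -0.691, 0.002]
contact_force: [-1.1, -0.5, 0.1]
grip_width: 0.0598
time: 11.05
ee_pos: [0.417, 0.267, 0.1399]
tcp_rot: [-0.005, 0.723, -0.69, 0.002]
contact_force: [-0.2, -0.1, 0.6]
grip_width: 0.0619
offset [ 0.2203 -0.1057  0.0202] rotation [ -0.7  -0.2 -69.9] t 11.05 j [ 0.89  0.19 -0.22  0.01 -1.15 -0.85] yaw -87.3 w 0.0619
```

```bash
python3 -m pendant '[{"offset":[0.18,-0.08,0],"rotation":[0,0,-40],"fingers":0.45},{"offset":[0.18,-0.08,0],"rotation":[0,0,-40],"fingers":0.45},{"offset":[0.18,-0.08,0],"rotation":[0,0,-40],"fingers":0.45},{"offset":[0.18,-0.08,0],"rotation":[0,0,-40],"fingers":0.45},{"offset":[0.18,-0.08,0],"rotation":[0,0,-40],"fingers":0.45}]'; python3 d.py .533 .052 .13 -17.4
```

```text
time: 11.55
ee_pos: [0.5061, 0.0884, 0.1397]
tcp_rot: [-0.003, 0.911, -0.413, 0.004]
contact_force: [-0.8, 0.6, -0.1]
grip_width: 0.0618
offset [0.0451 0.0038 0.0099] rotation [ -0.5  -0.4 -31.3] t 11.55 j [ 0.48  0.22 -0.17  0.   -1.17  0.24] yaw -48.7 w 0.0618
```

```bash
python3 -m pendant '[{"offset":[0.045,0.004,0.01],"rotation":[-0.5,-0.4,-31.3],"fingers":0.45},{"offset":[0.045,0.004,0.01],"rotation":[-0.5,-0.4,-31.3],"fingers":0.45},{"offset":[0.045,0.004,0.01],"rotation":[-0.5,-0.4,-31.3],"fingers":0.45},{"offset":[0.045,0.004,0.01],"rotation":[-0.5,-0.4,-31.3],"fingers":0.45},{"offset":[0.045,0.004,0.01],"rotation":[-0.5,-0.4,-31.3],"fingers":0.45}]'; python3 d.py .533 .052 .011 -17.4;python3 - <<'E'
from h import *
from plant import optics
c=optics.capture("wrist")
im=c["color"].copy()
a=np.radians(72.6);u=np.array([np.cos(a),np.sin(a)]);v=np.array([-u[1],u[0]])
for ctr in ((.533,.052),(.509,-.0244)):
    P=[np.r_[np.array(ctr)+i*.06*v+j*.018*u,.034] for i,j in((1,1),(1,-1),(-1,-1),(-1,1))]
    cv2.polylines(im,[proj(c,P).round().astype(int)],True,(255,0,255),1)
cv2.imwrite("pics/wr4.png",cv2.resize(im,None,fx=1.5,fy=1.5))
c=optics.capture("top"); cv2.imwrite("pics/top4.png",c["color"])
crop(c["color"],110,165,310,265,4,"pics/t4.png")
E
```

```text
time: 12.05
ee_pos: [0.5327, 0.0518, 0.1293]
tcp_rot: [0.0, 0.988, -0.151, -0.001]
contact_force: [-0.2, 0.8, -0.1]
grip_width: 0.0619
offset [ 0.0003 -0.0004  0.1183] rotation [ 0.1  0.1 -0. ] t 12.05 j [ 0.39  0.28 -0.12  0.   -1.17  0.88] yaw -17.4 w 0.0619
```

View pics/wr4.png

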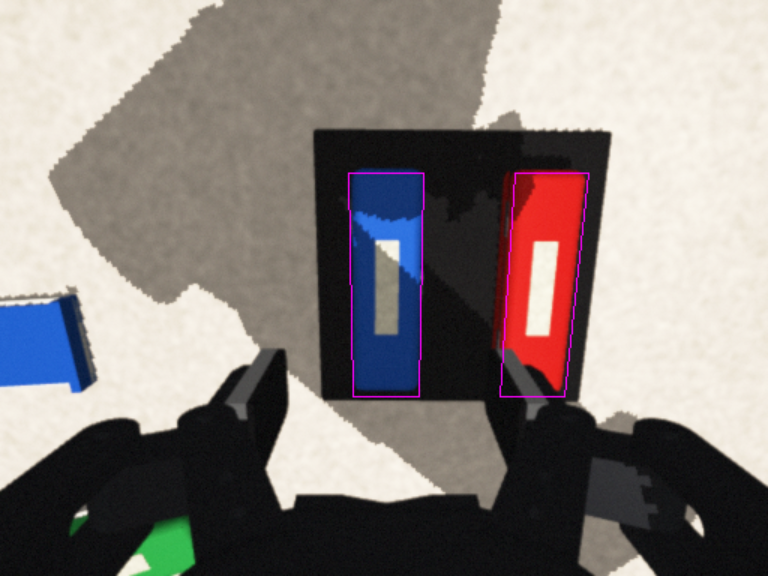

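View pics/t4.png

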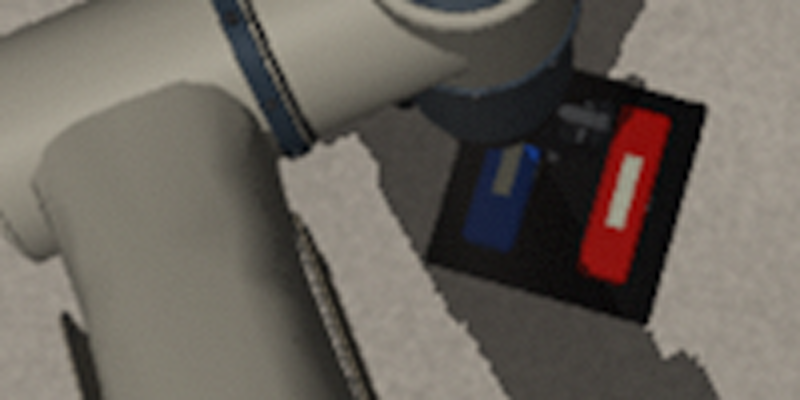

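The blue case (x 350–422, y 172–392) matches its predicted outline, so I'm grasping it.

```bash
python3 -m pendant '[{"offset":[0,0,0.05],"rotation":[0,0,0],"fingers":0.45},{"offset":[0,0,0.09],"rotation":[0,0,0],"fingers":0.45},{"offset":[0,0,0.11],"rotation":[0,0,0],"fingers":0.45},{"offset":[0,0,0.118],"rotation":[0,0,0],"fingers":0.45},{"offset":[0,0,0.118],"rotation":[0,0,0],"fingers":0.45}]';python3 -m pendant '[{"offset":[0,0,0],"rotation":[0,0,0],"fingers":-1},{"offset":[0,0,0],"rotation":[0,0,0],"fingers":-1},{"offset":[0,0,0],"rotation":[0,0,0],"fingers":-1},{"offset":[0,0,0],"rotation":[0,0,0],"fingers":-1},{"offset":[0,0,0],"rotation":[0,0,0],"fingers":-1}]'; python3 -m pendant '[{"offset":[0,0,-0.03],"rotation":[0,0,0],"fingers":-1},{"offset":[0,0,-0.06],"rotation":[0,0,0],"fingers":-1},{"offset":[0,0,-0.09],"rotation":[0,0,0],"fingers":-1},{"offset":[0,0,-0.1],"rotation":[0,0,0],"fingers":-1},{"offset":[0,0,-0.1],"rotation":[0,0,0],"fingers":-1}]'; python3 d.py .5662 .3086 .11 -103.4
```

```text
time: 12.65
ee_pos: [0.5322, 0.0518, 0.011]
tcp_rot: [0.001, 0.988, -0.154, -0.001]
contact_force: [-0.6, 0.3, 0.7]
grip_width: 0.0617
time: 13.15
ee_pos: [0.5335, 0.0523, 0.0127]
tcp_rot: [0.0, 0.988, -0.154, 0.001]
contact_force: [-1.4, 0.8, 6.1]
grip_width: 0.0345
time: 13.65
ee_pos: [0.5343, 0.0527, 0.1143]
tcp_rot: [-0.001, 0.988, -0.154, 0.002]
contact_force: [-0.3, -0.3, -1.4]
grip_width: 0.0347
offset [-0.0473 -0.2535  0.0047] rotation [-0.3 -0.1 85.7] t 13.65 j [ 0.39  0.29 -0.15  0.   -1.13  0.87] yaw -17.7 w 0.0347
```

```bash
python3 -m pendant '[{"offset":[-0.025,-0.13,0],"rotation":[0,0,42.9],"fingers":-1},{"offset":[-0.025,-0.13,0],"rotation":[0,0,42.9],"fingers":-1},{"offset":[-0.025,-0.13,0],"rotation":[0,0,42.9],"fingers":-1},{"offset":[-0.025,-0.13,0],"rotation":[0,0,42.9],"fingers":-1},{"offset":[-0.025,-0.13,0],"rotation":[0,0,42.9],"fingers":-1}]'; python3 d.py .5662 .3086 .11 -103.4
```

```text
time: 14.15
ee_pos: [0.5487, 0.1851, 0.1119]
tcp_rot: [-0.0, 0.865, -0.502, 0.0]
contact_force: [0.2, 0.1, -1.6]
grip_width: 0.0348
offset [-0.0986 -0.0765  0.0019] rotation [-0.  -0.  43.1] t 14.15 j [ 0.6   0.37 -0.03  0.   -1.16 -0.08] yaw -60.3 w 0.0348
```

```bash
python3 -m pendant '[{"offset":[-0.0986,-0.0765,0],"rotation":[0,0,43.1],"fingers":-1},{"offset":[-0.0986,-0.0765,0],"rotation":[0,0,43.1],"fingers":-1},{"offset":[-0.0986,-0.0765,0],"rotation":[0,0,43.1],"fingers":-1},{"offset":[-0.0986,-0.0765,0],"rotation":[0,0,43.1],"fingers":-1},{"offset":[-0.0986,-0.0765,0],"rotation":[0,0,43.1],"fingers":-1}]';python3 -m pendant '[{"offset":[0,0,0],"rotation":[0,0,0],"fingers":-1}]'; python3 d.py .5662 .3086 .0155 -103.4
python3 - <<'E'
from h import *
from plant import optics
c=optics.capture("wrist"); cv2.imwrite("pics/wr5.png",c["color"])
E
```

```text
time: 14.65
ee_pos: [0.5649, 0.3092, 0.1087]
tcp_rot: [-0.002, -0.621, 0.784, 0.0]
contact_force: [0.1, -0.1, -0.7]
grip_width: 0.0343
time: 14.75
ee_pos: [0.5641, 0.3091, 0.1066]
tcp_rot: [-0.004, -0.62, 0.784, 0.0]
contact_force: [0.7, -0.8, -1.0]
grip_width: 0.0345
offset [-0.0005 -0.0025  0.0911] rotation [ 0.3 -0.3  0.1] t 14.75 j [ 0.74  0.5   0.15 -0.   -1.23 -0.98] yaw -103.3 w 0.0345
```

View pics/wr5.png

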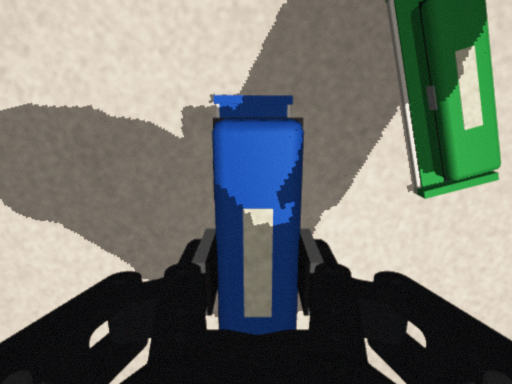

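```bash
python3 -m pendant '[{"offset":[0,-0.0025,0.04],"rotation":[0.3,0,0],"fingers":-1},{"offset":[0,-0.0025,0.065],"rotation":[0.3,-0.3,0],"fingers":-1},{"offset":[0,-0.0025,0.085],"rotation":[0.3,-0.3,0],"fingers":-1},{"offset":[0,-0.0025,0.09],"rotation":[0.3,-0.3,0],"fingers":-1},{"offset":[0,-0.0025,0.09],"rotation":[0.3,-0.3,0],"fingers":-1}]'; python3 d.py .5662 .3086 .0147 -103.4
```

```text
time: 15.3
ee_pos: [0.5647, 0.3071, 0.015]
tcp_rot: [-0.002, -0.623, 0.782, -0.0]
contact_force: [0.3, 0.3, -1.5]
grip_width: 0.0347
offset [-0.0018 -0.0012  0.0003] rotation [ 0.1 -0.2  0.5] t 15.3 j [ 0.74  0.57  0.03 -0.   -1.03 -0.97] yaw -102.9 w 0.0347
```

```bash
python3 -m pendant '[{"offset":[0,0,0.0008],"rotation":[0,0,0],"fingers":-1},{"offset":[0,0,0.0012],"rotation":[0,0,0],"fingers":-1},{"offset":[0,0,0.0012],"rotation":[0,0,0],"fingers":-1}]'; python3 -m pendant '[{"offset":[0,0,0.0],"rotation":[0,0,0],"fingers":0.4},{"offset":[0,0,0.0],"rotation":[0,0,0],"fingers":0.4},{"offset":[0,0,0],"rotation":[0,0,0],"fingers":0.4},{"offset":[0,0,0],"rotation":[0,0,0],"fingers":0.4}]';python3 -m pendant '[{"offset":[0,0,-0.04],"rotation":[0,0,0],"fingers":0.45},{"offset":[0,0,-0.08],"rotation":[0,0,0],"fingers":0.45},{"offset":[0,0,-0.12],"rotation":[0,0,0],"fingers":0.45},{"offset":[0,0,-0.12],"rotation":[0,0,0],"fingers":0.45}]'; python3 d.py .509 -.0245 .12 -17.4
```

```text
time: 15.6
ee_pos: [0.5648, 0.3071, 0.0144]
tcp_rot: [-0.001, -0.623, 0.782, -0.0]
contact_force: [-1.2, -0.7, 4.6]
grip_width: 0.0348
time: 16.0
ee_pos: [0.5648, 0.3071, 0.0141]
tcp_rot: [-0.002, -0.623, 0.782, -0.0]
contact_force: [0.1, 0.5, -0.4]
grip_width: 0.0599
time: 16.4
ee_pos: [0.5684, 0.309, 0.1414]
tcp_rot: [0.005, -0.624, 0.782, -0.001]
contact_force: [0.9, 0.3, 1.5]
grip_width: 0.0619
offset [ 0.3385 -0.016   0.0195] rotation [ -0.6  -0.  -85.4] t 16.4 j [ 0.74  0.48  0.2   0.   -1.29 -0.97] yaw -102.8 w 0.0619
```

```bash
python3 -m pendant '[{"offset":[0.17,-0.01,0],"rotation":[0,0,-42.9],"fingers":0.45},{"offset":[0.17,-0.01,0],"rotation":[0,0,-42.9],"fingers":0.45},{"offset":[0.17,-0.01,0],"rotation":[0,0,-42.9],"fingers":0.45},{"offset":[0.17,-0.01,0],"rotation":[0,0,-42.9],"fingers":0.45},{"offset":[0.17,-0.01,0],"rotation":[0,0,-42.9],"fingers":0.45}]'; python3 d.py .509 -.0245 .12 -17.4
```

```text
time: 16.9
ee_pos: [0.5399, 0.1384, 0.1409]
tcp_rot: [-0.004, 0.867, -0.498, 0.003]
contact_force: [0.1, 0.5, 0.4]
grip_width: 0.0619
offset [0.1251 0.109  0.0199] rotation [ -0.5  -0.2 -42.3] t 16.9 j [ 0.53  0.31 -0.06  0.   -1.2  -0.  ] yaw -59.7 w 0.0619
```

```bash
python3 -m pendant '[{"offset":[0.125,0.109,0.01],"rotation":[-0.5,0,-42.3],"fingers":0.45},{"offset":[0.125,0.109,0.01],"rotation":[-0.5,0,-42.3],"fingers":0.45},{"offset":[0.125,0.109,0.01],"rotation":[-0.5,0,-42.3],"fingers":0.45},{"offset":[0.125,0.109,0.01],"rotation":[-0.5,0,-42.3],"fingers":0.45},{"offset":[0.125,0.109,0.01],"rotation":[-0.5,0,-42.3],"fingers":0.45}]';  python3 -m pendant '[{"offset":[0,0,0],"rotation":[0,0,0],"fingers":0.45}]'; python3 d.py .509 -.0245 .011 -17.4
python3 - <<'E'
from h import *
from plant import optics
c=optics.capture("wrist"); cv2.imwrite("pics/wr6.png",c["color"])
E
```

```text
time: 17.4
ee_pos: [0.5077, -0.0273, 0.1297]
tcp_rot: [0.001, 0.988, -0.156, 0.002]
contact_force: [-0.1, 0.7, 0.1]
grip_width: 0.0616
time: 17.5
ee_pos: [0.5076, -0.028, 0.1296]
tcp_rot: [0.001, 0.988, -0.156, 0.002]
contact_force: [-0.5, 0.6, 0.0]
grip_width: 0.0616
offset [-0.0002 -0.0039  0.1186] rotation [ 0.1 -0.2 -0.5] t 17.5 j [ 0.26  0.23 -0.2   0.   -1.15  1.  ] yaw -17.9 w 0.0616
```

View pics/wr6.png

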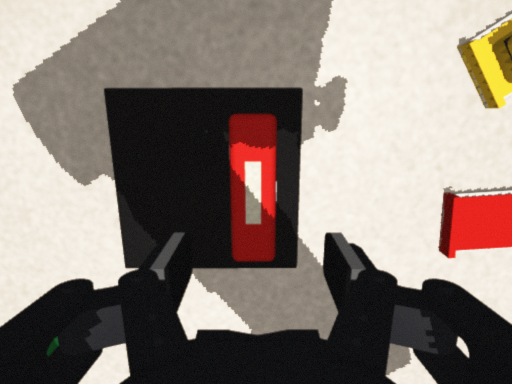

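Red (253,188) sits about 3 mm off the jaw centre, so I'm correcting while descending.

```bash
python3 -m pendant '[{"offset":[0,-0.0035,0.05],"rotation":[0,0,-0.5],"fingers":0.45},{"offset":[0,-0.0035,0.09],"rotation":[0,0,-0.5],"fingers":0.45},{"offset":[0,-0.0035,0.11],"rotation":[0,0,-0.5],"fingers":0.45},{"offset":[0,-0.0035,0.118],"rotation":[0,0,-0.5],"fingers":0.45},{"offset":[0,-0.0035,0.118],"rotation":[0,0,-0.5],"fingers":0.45}]';python3 -m pendant '[{"offset":[0,0,0],"rotation":[0,0,0],"fingers":-1},{"offset":[0,0,0],"rotation":[0,0,0],"fingers":-1},{"offset":[0,0,0],"rotation":[0,0,0],"fingers":-1},{"offset":[0,0,0],"rotation":[0,0,0],"fingers":-1},{"offset":[0,0,0],"rotation":[0,0,0],"fingers":-1}]'; python3 -m pendant '[{"offset":[0,0,-0.03],"rotation":[0,0,0],"fingers":-1},{"offset":[0,0,-0.06],"rotation":[0,0,0],"fingers":-1},{"offset":[0,0,-0.09],"rotation":[0,0,0],"fingers":-1},{"offset":[0,0,-0.1],"rotation":[0,0,0],"fingers":-1},{"offset":[0,0,-0.1],"rotation":[0,0,0],"fingers":-1}]'; python3 d.py .4032 -.2468 .11 -103.9
```

```text
time: 18.05
ee_pos: [0.5087, -0.0245, 0.0109]
tcp_rot: [0.001, 0.988, -0.154, 0.001]
contact_force: [-0.1, -1.1, 0.5]
grip_width: 0.0617
time: 18.55
ee_pos: [0.5101, -0.0242, 0.0126]
tcp_rot: [0.001, 0.988, -0.154, 0.003]
contact_force: [-1.4, 1.4, 7.1]
grip_width: 0.0349
time: 19.05
ee_pos: [0.5104, -0.0237, 0.1139]
tcp_rot: [0.0, 0.988, -0.154, 0.004]
contact_force: [-0.8, 0.3, -1.9]
grip_width: 0.0345
offset [-0.0342  0.2451  0.0033] rotation [-0.4 -0.3 86.2] t 19.05 j [ 0.26  0.24 -0.22  0.   -1.1   1.  ] yaw -17.7 w 0.0345
```

```bash
python3 -m pendant '[{"offset":[-0.017,0.125,0],"rotation":[0,0,42.9],"fingers":-1},{"offset":[-0.017,0.125,0],"rotation":[0,0,42.9],"fingers":-1},{"offset":[-0.017,0.125,0],"rotation":[0,0,42.9],"fingers":-1},{"offset":[-0.017,0.125,0],"rotation":[0,0,42.9],"fingers":-1},{"offset":[-0.017,0.125,0],"rotation":[0,0,42.9],"fingers":-1}]'; python3 d.py .4032 -.2468 .11 -103.9
```

```text
time: 19.55
ee_pos: [0.4544, -0.1383, 0.1116]
tcp_rot: [-0.001, 0.861, -0.508, 0.002]
contact_force: [0.3, 0.3, -2.3]
grip_width: 0.0351
offset [0.0703 0.0972 0.0014] rotation [-0.3 -0.1 42.8] t 19.55 j [ 0.04  0.18 -0.31  0.   -1.08  0.47] yaw -61.1 w 0.0351
```

```bash
python3 -m pendant '[{"offset":[0.0703,0.0972,0],"rotation":[-0.3,0,42.8],"fingers":-1},{"offset":[0.0703,0.0972,0],"rotation":[-0.3,0,42.8],"fingers":-1},{"offset":[0.0703,0.0972,0],"rotation":[-0.3,0,42.8],"fingers":-1},{"offset":[0.0703,0.0972,0],"rotation":[-0.3,0,42.8],"fingers":-1},{"offset":[0.0703,0.0972,0],"rotation":[-0.3,0,42.8],"fingers":-1}]';python3 -m pendant '[{"offset":[0,0,0],"rotation":[0,0,0],"fingers":-1}]'; python3 d.py .4032 -.2468 .0146 -103.9
python3 - <<'E'
from h import *
from plant import optics
c=optics.capture("wrist"); cv2.imwrite("pics/wr7.png",c["color"])
E
```

```text
time: 20.05
ee_pos: [0.4014, -0.247, 0.1093]
tcp_rot: [-0.001, -0.615, 0.788, 0.001]
contact_force: [0.0, -0.2, -2.1]
grip_width: 0.0348
time: 20.15
ee_pos: [0.4004, -0.2468, 0.1076]
tcp_rot: [-0.002, -0.614, 0.789, 0.003]
contact_force: [-0.0, 0.1, -0.8]
grip_width: 0.035
offset [-0.0007 -0.0033  0.093 ] rotation [ 0.4  0.  -0.3] t 20.15 j [-0.22  0.18 -0.31 -0.   -1.08 -0.03] yaw -104.2 w 0.035
```

View pics/wr7.png

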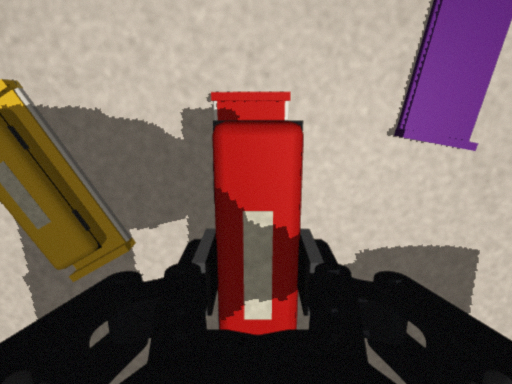

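```bash
python3 -m pendant '[{"offset":[0,-0.0035,0.04],"rotation":[0.4,0,0],"fingers":-1},{"offset":[0,-0.0035,0.065],"rotation":[0.4,0,-0.3],"fingers":-1},{"offset":[0,-0.0035,0.085],"rotation":[0.4,0,-0.3],"fingers":-1},{"offset":[0,-0.0035,0.092],"rotation":[0.4,0,-0.3],"fingers":-1},{"offset":[0,-0.0035,0.092],"rotation":[0.4,0,-0.3],"fingers":-1}]'; python3 d.py .4032 -.2468 .0146 -103.9
```

```text
time: 20.7
ee_pos: [0.4021, -0.2467, 0.0151]
tcp_rot: [-0.001, -0.619, 0.785, 0.001]
contact_force: [1.1, -0.8, -1.4]
grip_width: 0.0348
offset [-0.0001 -0.0011  0.0005] rotation [0.1 0.  0.4] t 20.7 j [-0.22  0.29 -0.45 -0.   -0.84 -0.02] yaw -103.5 w 0.0348
```

```bash
python3 -m pendant '[{"offset":[0,0,0.0008],"rotation":[0,0,0],"fingers":-1},{"offset":[0,0,0.0013],"rotation":[0,0,0],"fingers":-1},{"offset":[0,0,0.0013],"rotation":[0,0,0],"fingers":-1}]'; python3 -m pendant '[{"offset":[0,0,0.0],"rotation":[0,0,0],"fingers":0.4},{"offset":[0,0,0.0],"rotation":[0,0,0],"fingers":0.4},{"offset":[0,0,0],"rotation":[0,0,0],"fingers":0.4},{"offset":[0,0,0],"rotation":[0,0,0],"fingers":0.4}]';python3 -m pendant '[{"offset":[0,0,-0.04],"rotation":[0,0,0],"fingers":0.45},{"offset":[0,0,-0.08],"rotation":[0,0,0],"fingers":0.45},{"offset":[0,0,-0.12],"rotation":[0,0,0],"fingers":0.45},{"offset":[0,0,-0.15],"rotation":[0,0,0],"fingers":0.45},{"offset":[0,0,-0.15],"rotation":[0,0,0],"fingers":0.45}]'; python3 d.py .36 -.02 .25 -60
```

```text
time: 21.0
ee_pos: [0.4024, -0.2467, 0.0146]
tcp_rot: [-0.001, -0.62, 0.784, 0.001]
contact_force: [-1.7, 2.8, 7.0]
grip_width: 0.0344
time: 21.4
ee_pos: [0.4024, -0.2467, 0.0145]
tcp_rot: [-0.001, -0.62, 0.784, 0.001]
contact_force: [-0.1, 0.4, -0.5]
grip_width: 0.0598
time: 21.9
ee_pos: [0.4052, -0.2479, 0.1691]
tcp_rot: [0.002, -0.621, 0.784, -0.003]
contact_force: [-0.5, -0.6, -1.8]
grip_width: 0.0617
offset [-0.2114  0.0956 -0.0819] rotation [ -0.4  -0.2 -43.3] t 21.9 j [-0.22  0.13 -0.21  0.   -1.22 -0.02] yaw -103.3 w 0.0617
```

```bash
python3 -m pendant '[{"offset":[-0.21,0.09,-0.05],"rotation":[0,0,0],"fingers":0.45},{"offset":[-0.21,0.09,-0.05],"rotation":[0,0,0],"fingers":0.45},{"offset":[-0.21,0.09,-0.05],"rotation":[0,0,0],"fingers":0.45},{"offset":[-0.21,0.09,-0.05],"rotation":[0,0,0],"fingers":0.45},{"offset":[-0.21,0.09,-0.05],"rotation":[0,0,0],"fingers":0.45}]'; python3 -m pendant '[{"offset":[0,0,0],"rotation":[0,0,0],"fingers":0.45},{"offset":[0,0,0],"rotation":[0,0,0],"fingers":0.45}]'
python3 - <<'E'
from h import *
from plant import optics
c=optics.capture("top"); cv2.imwrite("pics/top8.png",c["color"])
crop(c["color"],105,170,205,275,7,"pics/t8l.png");crop(c["color"],310,170,410,275,7,"pics/t8r.png")
E
```

```text
time: 22.4
ee_pos: [0.3646, -0.0206, 0.2185]
tcp_rot: [0.002, -0.621, 0.784, -0.003]
contact_force: [0.5, -0.4, 0.4]
grip_width: 0.062
time: 22.6
ee_pos: [0.3643, -0.02, 0.2182]
tcp_rot: [0.002, -0.622, 0.783, -0.003]
contact_force: [0.2, -1.5, 0.7]
grip_width: 0.0621
```

View pics/top8.png

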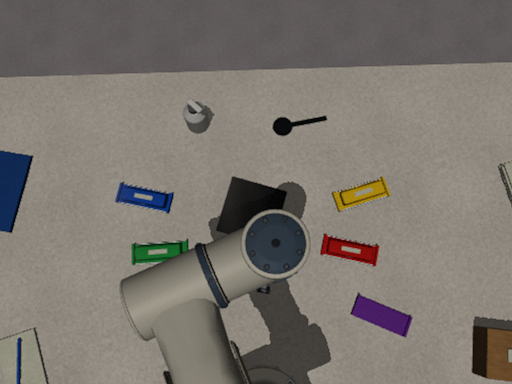

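View pics/t8l.png

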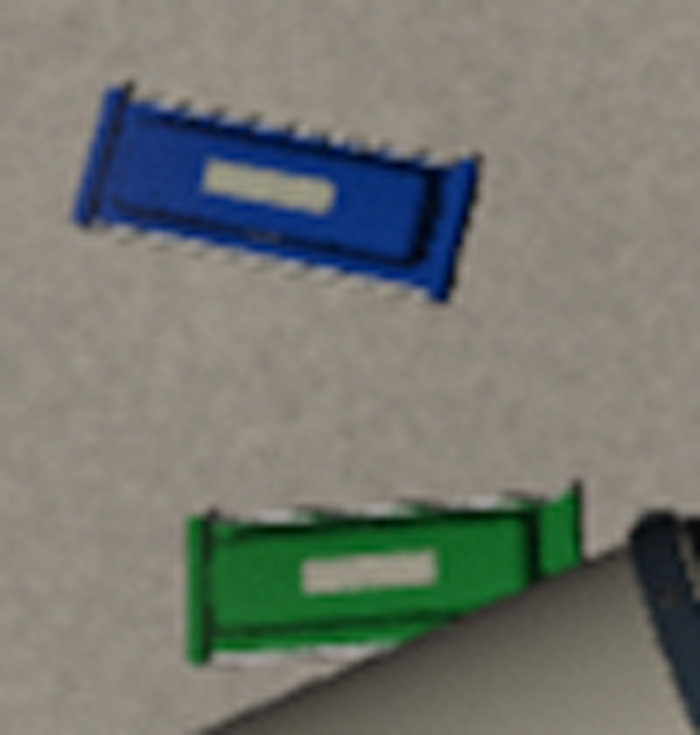

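View pics/t8r.png

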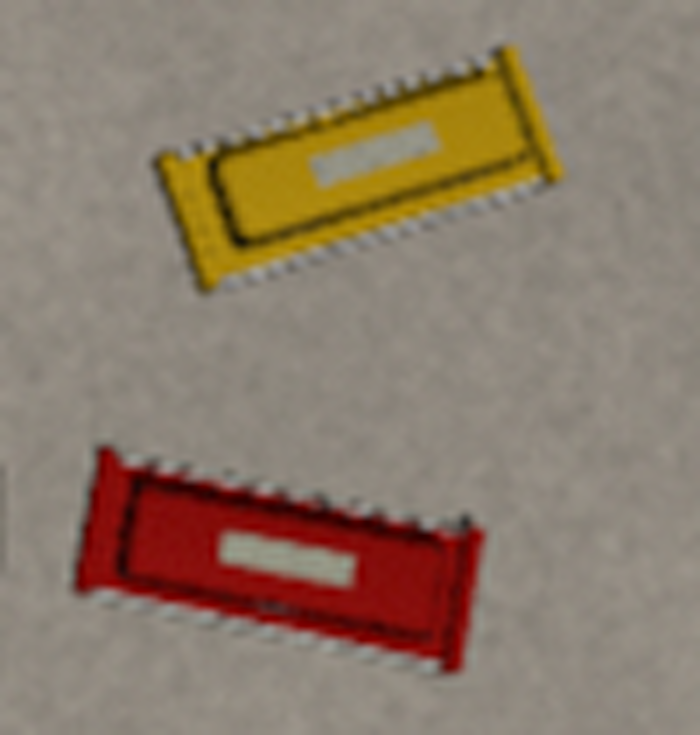

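Run:
```python
from h import *
t=load("top0")
S=dict(b=(.5662,.3086,76.6),g=(.4142,.2644,92.6),y=(.5556,-.2902,105.8),r=(.4032,-.2468,76.1))
L=dict(b=[(205,160),(335,185),(328,213),(202,190)],g=[(302,563),(437,549),(437,582),(304,595)],y=[(311,158),(434,123),(440,147),(322,187)],r=[(222,530),(356,556),(353,585),(219,564)])
for k in S:
    P=unproj(t,(np.array(L[k])+.5)/7-.5+((105,170) if k in"bg" else (310,170)),.036)[:,:2]
    d=P[1]+P[2]-P[0]-P[3]; m=P.mean(0)-S[k][:2]
    print(k,(m*1000).round(1),np.hypot(*m).round(4),np.degrees(np.arctan2(d[1],d[0]))%180,S[k][2])
```

```text
b [-2.4 -1.1] 0.0027 77.34947366877465 76.6
g [-0.9  1.8] 0.002 93.8615907450037 92.6
y [ 1.6 -2.3] 0.0028 105.53297319835349 105.8
r [-1.8  0.9] 0.002 78.09367353713536 76.1
```

All four labels are within 3 mm and 2° of their stands. The gripper is clear, and the bottle and occluder haven't moved, so I'm handing in.

```bash
python3 -c "
from plant import ticket
print(ticket.close_job())"
```

```text
the job is handed in; nothing more can be done
None
```

I laid the yellow, green, blue and red cases, in that order, label up on the stands of their own colours, and handed the job in at about 22.7 s of the 99 s allowed. No verdict was reported.

- **Position:** the last top-camera picture puts every case within 3 mm and about 2° of its stand's centre and line.
- **Seating:** the measured tool heights at release fit each case flat on its stand. For yellow, blue and red I also felt an upward push of 5–8 N as the case touched down. For green I saw no such push; it was let go within about 1 mm of the stand.
- **Clearance:** the arm was clear of everything, at about 0.22 m height. In the same picture the bottle (196,115) and the occluder (283,126) are where they started.
- **Not fully seen:** one corner of the green case and its stand was hidden by the arm in that picture. Its label and the rest were visible and aligned.

No check failed or disagreed.

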